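# Clear the carving fixture and set its hold-down cap

## Task

With the scraper block, sweep the three purple offcuts off the steel plate into the blue catch tray at its end (never touch the offcuts with the gripper), then stand the scraper back upright on its black mat and let go of it. After that screw the knurled hold-down cap clockwise all the way down until it bottoms out, back it off a quarter turn, and finish still gripping the cap there so that it cannot move. Leave the ink jar, the tape roll and the marker where they are.

Things in the scene. Friction and masses are not known exactly. Their poses are not given: they have to be found in the camera images.
- fixture: carving fixture, fixed; z up, y along its length, x across, origin at table height on its centre line. Steel plate 110 mm (x -55 to 55) by 265 mm (y -130 to +135), flat top 30 mm above the table. A blue catch tray adjoins the plate's -y end. At the +y end a red clamp bar (34 mm wide, y 53 to 131, top 58 mm high) carries a brass washer and the knurled cap at x 0, y 92
- tray (a point): centre of the blue catch tray's floor, 3 mm above the table, at x 0, y -174 mm of the fixture; axes as the fixture's. The tray lies just beyond the plate's -y edge, inside 124 mm (x) by 88 mm (y), rim 14 mm high, open towards the plate: what is pushed over that edge drops in
- cap (a joint): turn of the cap on its thread, rad: 0 = bottomed out on the washer (hard stop), growing as it is unscrewed (counter-clockwise seen from above); it starts somewhere between about 2.0 and 3.7 and is free to turn up to 6. It rises 6 mm per full turn. It stays where it is left; turning it takes about 0.06 N m
- cap_top (a point): centre of the cap's flat top, on its vertical axis; frame turns with the cap. The cap is a black knurled cylinder 42 mm in diameter, 34 mm tall below this point, with a white line on top from centre to rim; its top is 94 mm above the table when bottomed. It can be gripped across any diameter; washer and clamp bar lie below it
- mat: thin black rubber mat, fixed, 130 mm (its x) by 70 mm (its y), 4 mm thick; origin at the centre of its underside, on the table
- scraper: scraper block standing upright on the mat, loose, about 0.1 kg: 90 mm wide (its x), 22 mm thick (its y), 60 mm tall; wooden top, yellow plastic lower 15 mm. Origin at the centre of its underside. To be gripped across its 22 mm thickness from above
- chip0: purple offcut, loose, 24 x 18 x 12 mm tall, lying flat on the steel plate; the offcuts lie at x within 20 mm of the fixture's centre line, y from -105 to -15; origin at the centre of its underside
- chip1: another such purple offcut
- chip2: another such purple offcut
- ink_jar: bystander: green ink jar with black lid, 58 mm in diameter, 65 mm tall, on the table beside the fixture; origin at the centre of its underside
- tape: bystander: yellow tape roll lying flat, 72 mm outside diameter, 24 mm tall; origin at the centre of its underside
- marker: bystander: black and red marker lying on the table, 123 mm long (its x), 18 mm tall; origin underneath, about its middle

How it is judged (in metres and radians):
On the way, in this order (a step that is already met when the one before it is completed fails the run):
1. all three offcuts swept into the catch tray while the gripper has the scraper (y of chip0 in the frame of fixture between -0.222 and -0.13 m and x of chip0 in the frame of fixture between -0.065 and 0.065 m and height (world z) of each of chip0, chip1, chip2 below 0.03 m and y of chip1 in the frame of fixture between -0.222 and -0.13 m and x of chip1 in the frame of fixture between -0.065 and 0.065 m and y of chip2 in the frame of fixture between -0.222 and -0.13 m and x of chip2 in the frame of fixture between -0.065 and 0.065 m and contact force between scraper and the fingers above 1 N), for 0.2 s.
2. scraper standing upright on its mat, let go (horizontal distance between scraper and mat below 0.035 m and height (world z) of scraper below 0.012 m and angle between scraper's own z axis and vertical below 0.15 rad and contact force between scraper and the fingers below 0.2 N and linear speed of scraper below 0.03 m/s), for 0.2 s.
3. cap screwed down until it bottoms out (value of joint cap below 0.08 rad), for 0.15 s.
At the end, for the whole second after the job is handed in: cap a quarter turn (1.57 rad, +-0.30) back from its stop, still, gripped with over 3 N; three offcuts in the catch tray, below plate height; scraper upright (0.15 rad) on its mat within 35 mm of its centre, let go; bystanders moved under 30 mm (all of step 2 and value of joint cap between 1.27 and 1.87 rad and contact force between cap and the fingers above 3 N and velocity of joint cap between -0.1 and 0.1 rad/s and y of chip0 in the frame of fixture between -0.222 and -0.13 m and x of chip0 in the frame of fixture between -0.065 and 0.065 m and height (world z) of each of chip0, chip1, chip2 below 0.03 m and y of chip1 in the frame of fixture between -0.222 and -0.13 m and x of chip1 in the frame of fixture between -0.065 and 0.065 m and y of chip2 in the frame of fixture between -0.222 and -0.13 m and x of chip2 in the frame of fixture between -0.065 and 0.065 m); the arm keeps its last pose, push and grip.
It fails at once if the gripper or arm touches an offcut (contact force between any of the fingers, the arm and chip0 above 0.5 N or contact force between any of the fingers, the arm and chip1 above 0.5 N or contact force between any of the fingers, the arm and chip2 above 0.5 N).
It fails at once if a bystander (ink jar, tape roll, marker) moved more than 30 mm (distance of any of ink_jar, tape, marker from where it was at the start of the episode above 0.03 m).
It fails at once if cap bottomed before the offcuts are in the tray and the scraper is back on its mat (value of joint cap below 0.08 rad and not ((y of chip0 in the frame of fixture between -0.222 and -0.13 m and x of chip0 in the frame of fixture between -0.065 and 0.065 m and height (world z) of chip0 below 0.03 m) and (y of chip1 in the frame of fixture between -0.222 and -0.13 m and x of chip1 in the frame of fixture between -0.065 and 0.065 m and height (world z) of chip1 below 0.03 m) and (y of chip2 in the frame of fixture between -0.222 and -0.13 m and x of chip2 in the frame of fixture between -0.065 and 0.065 m and height (world z) of chip2 below 0.03 m) and horizontal distance between scraper and mat below 0.035 m and height (world z) of scraper below 0.012 m and angle between scraper's own z axis and vertical below 0.15 rad and contact force between scraper and the fingers below 0.2 N and linear speed of scraper below 0.03 m/s)).
It also fails if it takes over 72 s, if anything falls off the work surface, if the arm or the gripper's body presses on something with over 40 N, if the wrist force passes 120 N, or if a joint passes its speed limit or range.

## Robot

A 6-joint arm with a two-finger parallel gripper is mounted at the origin on the work surface. World frame = base frame: x ahead of the robot, y to its left, z up, the work surface at z = 0. Lengths are in m, angles in degrees, forces in N, time in s.
With the tool pointing down it reaches from about 0.3 to 0.75 m from the base axis. Payload 8.5 kg.
Tool frame: the origin (TCP) lies between the finger pads; the fingertips stand 17 mm ahead of it and the grasp point (between the pads) lies 2 mm behind it (env.tip_reach is the distance from the TCP to the fingertips, in m); z points along the fingers, y is the line along which they close (so a half turn about z gives the same grasp; the last joint's range is limited). The gripper opens to 85 mm and grips with 20 to 120 N. Pads are 22 mm wide; open, the fingers measure 114 mm over their backs; the gripper's body (76 mm by 85 mm) begins 54 mm behind the grasp point. The pads swing forward as they close: fully open they stand 13 mm farther back than shut.
Start: joints at [-82.981, 21.807, 74.336, -0, 83.858, -12.336], TCP at [0.182, -0.519, 0.248] pointing down, gripper open.
Joint ranges: [-178.18, 178.18], [-50.72, 133.34], [12.68, 142.11], [-81.47, 261.47], [9.98, 163.14], [-165.26, 165.26]. Speed limits (degrees/s): [136.94, 136.94, 180, 180, 180, 180].

## Interface

Orientations are given as a 3x3 rotation matrix whose columns are the frame's x, y, z axes.
In Python, from rig import env, viewer gives the robot as it stands.
- The arm moves only by the tool move_arm, never from a script. Its argument "motion" is a list of rows, each a list of 2 entries, a list of its own where there are three numbers: the shift along the tool's x, y, z normalised to -1 to 1, where 1 is 50 mm, then the turn, a rotation vector about the tool's x, y, z normalised to -1 to 1, where 1 is 8 degrees. A call has 1 to 20 rows; each row shifts and turns the commanded pose from where the row before left it, along the tool's axes as they then stand; what a row does not reach is not made up. A row lasts 1/10 s, in which the tool goes at most 50 mm and 8.59 degrees, less where a joint would pass 70% of its speed; a pose out of reach is approached as far as the arm can. A call with a number of a shift or a turn outside -1 to 1 is refused whole. A call with a gripper value outside its range is refused whole. "claw" is the closure, from 0 (fully open) to 1 (shut), set as the call begins (left out, the last holds). The fingers move at their own pace and stop on an object; "force" is the grip in N (left out, the last holds). Time passes only in rows, so rows that do not move let the fingers close. It gives the time, the measured TCP pose, the force, the opening and the grip force at its end, in the units of the state.
- env.observe(): the state, without advancing time (a new reading comes with each control period).
- viewer.get_image(name): name is "side" or "top"; returns a dict with "frame" (400x640x3 uint8, red, green, blue), "depth" (400x640 float32, m along the optical axis (not along the pixel's ray), 0 where there is no reading), "fx", "fy", "cx", "cy" (pixels), "eye" and "attitude" of the camera in the world. Camera axes: x right, y up, looking along -z (the intrinsics and any distortion apply to the point x, -y, -z); pixel columns grow to the right and rows downward; lengths in m; the calibration is good to about 2 mm. A picture is of the moment at which its call begins.
- env.close_job(): hands the job in; it is judged then, once.
The state is a dict: "time_s": time; "q": joint angles; "qvel": joint speeds; "joint_efforts": joint torques, N m; "position": TCP position; "tool_rot": TCP orientation; "ft_force": force on the tool from outside, world axes, zero at the start; "wrist_torque": the same for the moment, N m; "grip_width": finger opening in m; "gripper_force": force on a finger pad.
Only numpy, scipy, OpenCV 4.12 (cv2) and the standard library are available. Lean on these libraries where they do the work, as an engineer would, in place of code of your own. Each camera call takes 0.05 s, during which the arm holds its last target. There are 200 camera calls.

## Working session

There is one attempt and no reset: what is moved stays moved. The work goes in short steps, Python scripts to look and compute and a tool call to move; the robot and the scene stay as the last step left them, time stands still between calls to the robot, and variables do not carry over. Pictures are saved under pics/ and viewed, at most 10 in all, crops included, and the job is handed in when it is done.

Besides the shell and the picture viewer there is one more tool, called after ">>>" as name(argument=value, ...) on one line, values as JSON. move_arm: Moves the arm, as the interface text tells. Scaled input: -1 to 1 covers 50 mm each way for a shift and 8 degrees each way for a turn. Its arguments: {"type":"object","properties":{"motion":{"type":"array","items":{"type":"array"}},"claw":{"type":"number"},"force":{"type":"number"}},"required":["motion"]}

```bash
mkdir -p pics; ls
cat > h.py <<'E'
import numpy as np, cv2
from rig import env, viewer
def get(n):
    return viewer.get_image(n)
def pts(im):
    d=im["depth"]; v,u=np.mgrid[:d.shape[0],:d.shape[1]]
    c=np.stack([(u-im["cx"])/im["fx"]*d,-(v-im["cy"])/im["fy"]*d,-d],-1)
    return c@np.array(im["attitude"]).T+np.array(im["eye"])
def save(im,n): cv2.imwrite(f"pics/{n}.png",im["frame"][:,:,::-1])
E
python3 - <<'E'
from h import *
for n in("top","side"):
    im=get(n); save(im,n+"0"); print(n,{k:im[k] for k in im if k not in("frame","depth")})
    P=pts(im); d=im["depth"]; print((d==0).mean()); np.savez(f"/tmp/{n}.npz",f=im["frame"],d=d,P=P)
print(env.observe())
E
```

```text
pics
top {'fx': 400.868323358077, 'fy': 400.868323358077, 'cx': 316.76576894158035, 'cy': 205.61641487612985, 'eye': array([0.50323827, 0.05211006, 0.82509065]), 'attitude': array([[ 2.37436390e-02,  9.93795272e-01, -1.08660924e-01],
       [-9.99712521e-01,  2.39652985e-02,  7.34276301e-04],
       [ 3.33381179e-03,  1.08612252e-01,  9.94078601e-01]])}
0.0039609375
side {'fx': 466.2216105012538, 'fy': 466.2216105012538, 'cx': 319.34048023924373, 'cy': 201.262816428122, 'eye': array([ 0.28713189, -0.69106096,  0.58479641]), 'attitude': array([[ 0.93499866,  0.20841082, -0.28695371],
       [-0.35371842,  0.48936116, -0.79712542],
       [-0.02570556,  0.84681201,  0.53127078]])}
0.00405859375
{'time_s': 0.1, 'q': array([-8.29807520e+01,  2.18378634e+01,  7.43800741e+01, -1.32162468e-03,
        8.38579513e+01, -1.23359845e+01]), 'qvel': array([-0.08397664, -0.13784573, -0.09491037,  0.08169508, -0.00508631,
       -0.07633626]), 'joint_efforts': array([ 3.74015362e-03, -4.49217045e+01, -2.31654793e+01, -2.34149638e-04,
        3.62091909e-03, -2.41360220e-05]), 'position': array([ 0.18224324, -0.51866964,  0.24776861]), 'tool_rot': array([[ 9.43481102e-01,  3.31426276e-01, -1.84621154e-04],
       [ 3.31426225e-01, -9.43480226e-01,  1.31178001e-03],
       [ 2.60571955e-04, -1.29882794e-03, -9.99999123e-01]]), 'ft_force': array([ 0.04039569,  0.25583615, -0.58579379]), 'wrist_torque': array([-0.0039165 , -0.01927133,  0.02491087]), 'gripper_force': 0.0, 'grip_width': 0.08522226196982711}
```

View pics/top0.png

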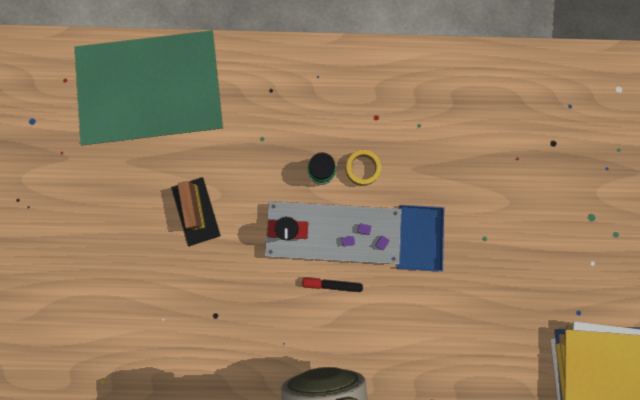

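View pics/side0.png

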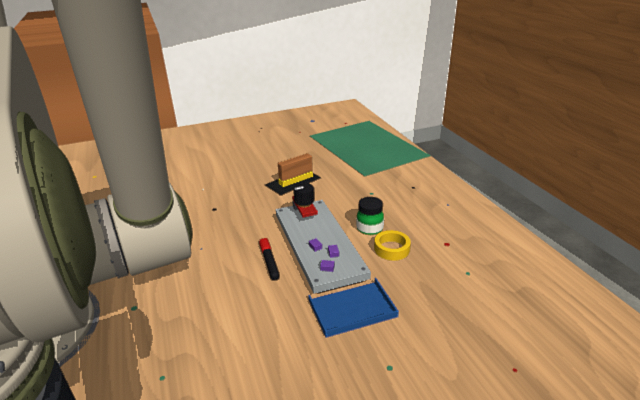

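The top view shows the scraper at (190,205) on its mat (196,212). The cap is at (287,229), the chips are at (364,229), (348,241) and (382,243), and the tray is at (421,238). The jar and tape lie above the fixture and the marker below. Next I turn these into positions.

```bash
cat > m.py <<'E'
from h import *
def comp(mask,P,name,minn=8,z=None):
    n,l,s,c=cv2.connectedComponentsWithStats(mask.astype(np.uint8))
    for i in range(1,n):
        if s[i,4]<minn: continue
        q=P[l==i]; r=cv2.minAreaRect((q[:,:2]*1000).astype(np.float32))
        print(name,s[i,4],"px",c[i].round(0),"mean",q.mean(0).round(4),"z",np.percentile(q[:,2],[5,50,95]).round(3),"rect",np.round(r[0],1),np.round(r[1],1),round(r[2],1))
E
python3 - <<'E'
from m import *
for n in("top","side"):
    z=np.load(f"/tmp/{n}.npz"); f,d,P=z["f"],z["d"],z["P"]
    H=cv2.cvtColor(f,cv2.COLOR_RGB2HSV).astype(int); h,s,v=H[...,0],H[...,1],H[...,2]
    X,Y,Z=P[...,0],P[...,1],P[...,2]
    roi=(X>.2)&(X<.7)&(Y>-.35)&(Y<.5)&(d>0)
    print("==",n)
    comp((h>120)&(h<155)&(s>90)&roi&(Z>.036),P,"chip")
    comp((h>120)&(h<155)&(s>90)&roi,P,"chipall")
    comp(roi&(Z>.022)&(Z<.036)&(s<60)&(v>80),P,"plate",200)
    comp((h>100)&(h<120)&(s>120)&roi,P,"tray",100)
    comp(roi&(Z>.08)&(Y<.2)&(X<.46)&(Y>0),P,"captop",30)
    comp(roi&(Z>.08)&(Y<.2)&(X<.46)&(Y>0)&(v>150)&(s<60),P,"white",3)
    comp(roi&(Z>.056)&(Y>.2)&(Y<.45),P,"scrtop",30)
    comp(roi&(v<60)&(Z<.02)&(Y>.2)&(Y<.45),P,"mat",50)
    comp(roi&(Z>.01)&(X>.2)&(X<.36)&(Y<.2),P,"marker",50)
    comp(roi&(Z>.015)&(X>.47),P,"jar/tape",50)
    comp((h<8)&(s>150)&roi&(Z>.05),P,"clamp",20)
E
```

```text
== top
chip 99 px [364. 229.] mean [ 0.5458 -0.0418  0.0414] z [0.039 0.041 0.043] rect [545.8 -42. ] [22.6 16.4] 77.7
chip 94 px [348. 241.] mean [ 0.5211 -0.0102  0.0416] z [0.039 0.042 0.044] rect [521.  -10.1] [15.6 21.6] 1.5
chip 102 px [382. 243.] mean [ 0.5196 -0.0771  0.0415] z [0.039 0.042 0.044] rect [519.8 -77.4] [17.2 22.4] 58.3
chipall 99 px [364. 229.] mean [ 0.5458 -0.0418  0.0414] z [0.039 0.041 0.043] rect [545.8 -42. ] [22.6 16.4] 77.7
chipall 94 px [348. 241.] mean [ 0.5211 -0.0102  0.0416] z [0.039 0.042 0.044] rect [521.  -10.1] [15.6 21.6] 1.5
chipall 102 px [382. 243.] mean [ 0.5196 -0.0771  0.0415] z [0.039 0.042 0.044] rect [519.8 -77.4] [17.2 22.4] 58.3
plate 6207 px [337. 232.] mean [0.5378 0.0098 0.0294] z [0.027 0.029 0.032] rect [538.6  18.1] [265.5 110.1] 88.1
tray 2595 px [421. 238.] mean [ 0.5317 -0.1638  0.0032] z [0.    0.003 0.009] rect [ 531.8 -160.8] [ 87.2 127.1] 87.3
captop 1841 px [316. 385.] mean [0.2902 0.0466 0.1624] z [0.114 0.167 0.198] rect [286.1  52.3] [ 26.8 108.6] 12.5
white 48 px [334. 397.] mean [0.2838 0.0188 0.1971] z [0.192 0.19
[... 2535 characters left out ...]
 25.9] 4.8
marker 19245 px [126. 125.] mean [ 0.2491 -0.0969  0.3448] z [0.125 0.373 0.506] rect [248.7 -58.9] [225.8 101.1] 87.0
jar/tape 707 px [295. 168.] mean [0.5794 0.2928 0.043 ] z [0.017 0.044 0.063] rect [582.6 299.2] [92.4 26.6] 15.1
jar/tape 5348 px [320. 242.] mean [0.5333 0.0007 0.0345] z [0.022 0.029 0.083] rect [537.3  17. ] [268.3 110.9] 88.1
jar/tape 774 px [370. 213.] mean [0.6589 0.0324 0.0461] z [0.019 0.049 0.064] rect [663.3  42. ] [55.1 55.4] 4.9
jar/tape 425 px [391. 243.] mean [ 0.6684 -0.0445  0.0208] z [0.016 0.022 0.024] rect [667.3 -41.1] [73.7 64.9] 89.9
clamp 165 px [307. 210.] mean [0.5371 0.0805 0.0559] z [0.051 0.056 0.058] rect [537.6  92.6] [33.6 53.2] 1.5
```

>>> move_arm(motion=[[[0.65,-0.64,0.07],[0,0,0]],[[0.65,-0.64,0.07],[0,0,0]],[[0.65,-0.64,0.07],[0,0,0]],[[0.65,-0.64,0.07],[0,0,0]],[[0.65,-0.64,0.07],[0,0,0]],[[0.65,-0.64,0.07],[0,0,0]],[[0.65,-0.64,0.07],[0,0,0]],[[0.65,-0.64,0.07],[0,0,0]],[[0.65,-0.64,0.07],[0,0,0]],[[0.65,-0.64,0.07],[0,0,0]],[[0.65,-0.64,0.07],[0,0,0]],[[0.65,-0.64,0.07],[0,0,0]],[[0.65,-0.64,0.07],[0,0,0]],[[0.65,-0.64,0.07],[0,0,0]],[[0.65,-0.64,0.07],[0,0,0]],[[0.65,-0.64,0.07],[0,0,0]],[[0.65,-0.64,0.07],[0,0,0]],[[0.65,-0.64,0.07],[0,0,0]],[[0.65,-0.64,0.07],[0,0,0]],[[0.4,-0.4,0],[0,0,0.75]]], claw=0)

```text
time_s: 2.1
position: [0.5759, 0.2876, 0.1805]
tool_rot: [[0.973, 0.231, -0.002], [0.231, -0.973, -0.0], [-0.002, -0.0, -1.0]]
ft_force: [-0.7, -0.9, -0.7]
grip_width: 0.0854
gripper_force: 0.0
```

```bash
cat > go.py <<'E'
from h import *
import sys
# go.py x y z(mm) yaw(deg of tool x): shift in tool units, turn
def plan(x,y,z,yaw,n=1):
    o=env.observe(); R=np.array(o["tool_rot"]); p=np.array(o["position"])
    c,s=np.cos(np.radians(yaw)),np.sin(np.radians(yaw))
    T=np.array([[c,s,0],[s,-c,0],[0,0,-1]]).copy()
    rv=np.degrees(cv2.Rodrigues(R.T@T)[0].ravel())
    sh=R.T@(np.array([x,y,z])/1000-p)/.05
    print("t",round(o["time_s"],2),"pos",(p*1000).round(1),"yaw",round(np.degrees(np.arctan2(R[1,0],R[0,0])),2),"q",o["q"].round(1),"w",round(o["grip_width"]*1000,1),"gf",round(float(o["gripper_force"]),1))
    print("F",o["ft_force"].round(1),"M",o["wrist_torque"].round(2))
    print("total shift units",sh.round(3),"turn units",(rv/8).round(3))
if __name__=="__main__": plan(*map(float,sys.argv[1:5]))
E
python3 go.py 583 300.5 51 13.3; python3 -c "
from m import *
print(env.tip_reach)
im=get('top');P=pts(im);d=im['depth']
f=im['frame'];H=cv2.cvtColor(f,cv2.COLOR_RGB2HSV).astype(int)
X,Y,Z=P[...,0],P[...,1],P[...,2]
c=(abs(X-.541)<.04)&(abs(Y-.107)<.04)&(Z>.085)
comp(c,P,'cap');comp(c&(H[...,2]>120)&(H[...,1]<80),P,'line',2)
"
```

```text
t 2.1 pos [575.9 287.6 180.5] yaw 13.38 q [16.  34.1 64.3  0.  81.6 92.6] w 85.4 gf 0.0
F [-0.7 -0.9 -0.7] M [-0.05 -0.01  0.01]
total shift units [ 0.202 -0.217  2.59 ] turn units [-0.002  0.011  0.009]
0.017
cap 436 px [286. 228.] mean [0.541  0.107  0.0962] z [0.093 0.096 0.099] rect [541.7 107.6] [42.2 42.1] 0.1
line 28 px [286. 233.] mean [0.5312 0.1061 0.0972] z [0.095 0.097 0.099] rect [530.7 106.1] [16.4  3.9] 2.0
```

>>> move_arm(motion=[[[0.2,-0.22,0.3],[0,0,0]],[[0,0,0.6],[0,0,0]],[[0,0,0.6],[0,0,0]],[[0,0,0.6],[0,0,0]],[[0,0,0],[0,0,0]],[[0,0,0],[0,0,0]]])

```text
time_s: 2.75
position: [0.583, 0.2979, 0.0773]
tool_rot: [[0.973, 0.231, -0.0], [0.231, -0.973, -0.0], [-0.0, 0.0, -1.0]]
ft_force: [0.2, 0.8, 0.6]
grip_width: 0.0855
gripper_force: 0.0
```

```bash
python3 go.py 583 300.5 47 13.3; python3 -c "
from m import *
im=get('side');save(im,'side1');cv2.imwrite('pics/side1c.png',cv2.resize(im['frame'][100:240,220:400,::-1],None,fx=4,fy=4))"
```

```text
t 2.75 pos [583.  297.9  77.3] yaw 13.35 q [16.7 40.8 69.6 -0.  69.6 93.4] w 85.5 gf 0.0
F [0.2 0.8 0.6] M [-0.05 -0.02  0.02]
total shift units [ 0.012 -0.051  0.605] turn units [0.    0.002 0.006]
```

View pics/side1c.png

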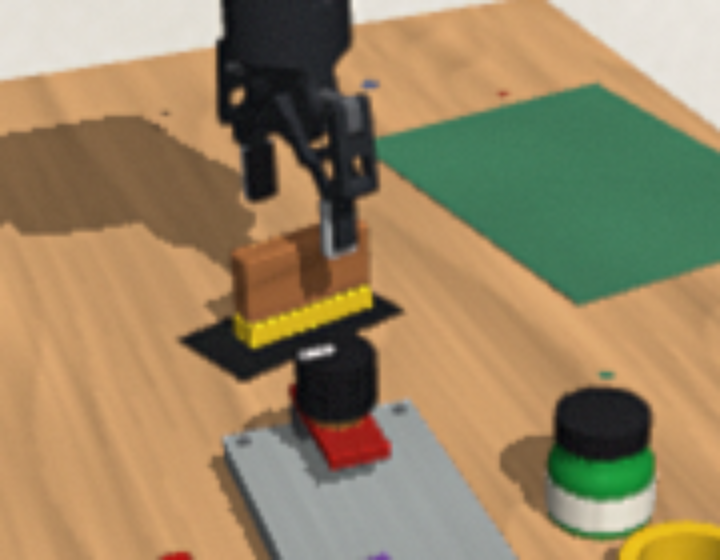

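The fingers straddle the scraper, near its middle (about (300,250) in the crop). Descend, then close.

>>> move_arm(motion=[[[0.01,-0.05,0.3],[0,0,0]],[[0,0,0.3],[0,0,0]],[[0,0,0],[0,0,0]]])

```text
time_s: 3.1
position: [0.5819, 0.3003, 0.0453]
tool_rot: [[0.973, 0.231, -0.003], [0.231, -0.973, -0.001], [-0.003, 0.0, -1.0]]
ft_force: [0.4, 0.4, -0.4]
grip_width: 0.085
gripper_force: 0.0
```

>>> move_arm(motion=[[[0,0,0],[0,0,0]],[[0,0,0],[0,0,0]],[[0,0,0],[0,0,0]],[[0,0,0],[0,0,0]],[[0,0,0],[0,0,0]],[[0,0,0],[0,0,0]],[[0,0,0],[0,0,0]],[[0,0,0],[0,0,0]]], claw=1, force=50)

```text
time_s: 3.9
position: [0.5829, 0.3005, 0.0472]
tool_rot: [[0.973, 0.231, 0.001], [0.231, -0.973, 0.0], [0.001, -0.0, -1.0]]
ft_force: [-0.3, 0.4, 5.2]
grip_width: 0.0213
gripper_force: 55.0
```

```bash
python3 go.py 583 300.5 147 -1.85
```

```text
t 3.9 pos [582.9 300.5  47.2] yaw 13.36 q [17.  42.9 70.9  0.  66.2 93.6] w 21.3 gf 55.0
F [-0.3  0.4  5.2] M [-0.01  0.09  0.  ]
total shift units [ 4.000e-03  1.000e-03 -1.995e+00] turn units [-1.000e-03 -5.000e-03  1.901e+00]
```

>>> move_arm(motion=[[[0,0,-0.5],[0,0,0]],[[0,0,-0.7],[0,0,0]],[[0,0,-0.7],[0,0,0]],[[0,0,-0.66],[0,0,0]],[[0,0,0],[0,0,0.95]],[[0,0,0],[0,0,0.95]],[[-0.09,0.68,0],[0,0,0]],[[-0.09,0.68,0],[0,0,0]],[[-0.09,0.68,0],[0,0,0]],[[-0.09,0.68,0],[0,0,0]],[[-0.09,0.68,0],[0,0,0]],[[-0.09,0.68,0],[0,0,0]],[[-0.09,0.68,0],[0,0,0]],[[-0.09,0.68,0],[0,0,0]],[[0,0,0],[0,0,0]],[[0,0,0],[0,0,0]]])

```text
time_s: 5.5
position: [0.5378, 0.0293, 0.1746]
tool_rot: [[0.999, -0.034, -0.001], [-0.034, -0.999, 0.0], [-0.001, -0.0, -1.0]]
ft_force: [-0.1, 0.8, -1.3]
grip_width: 0.0213
gripper_force: 54.4
```

```bash
python3 go.py 538.4 30 75 -1.85; python3 -c "
from m import *
im=get('side');cv2.imwrite('pics/side2c.png',cv2.resize(im['frame'][100:300,220:420,::-1],None,fx=3,fy=3))
P=pts(im);d=im['depth'];f=im['frame'];H=cv2.cvtColor(f,cv2.COLOR_RGB2HSV).astype(int)
comp((H[...,0]>22)&(H[...,0]<32)&(H[...,1]>150)&(d>0)&(P[...,2]>.08),P,'yellow')"
```

```text
t 5.5 pos [537.8  29.3 174.6] yaw -1.93 q [-9.5 24.5 83.1  0.  72.5 82.4] w 21.3 gf 54.4
F [-0.1  0.8 -1.3] M [-0.03  0.01  0.03]
total shift units [ 0.012 -0.013  1.991] turn units [-0.002  0.005 -0.01 ]
yellow 374 px [314. 190.] mean [0.5348 0.0215 0.1375] z [0.131 0.139 0.146] rect [537.5  54.3] [79.3 89.2] 88.8
```

View pics/side2c.png

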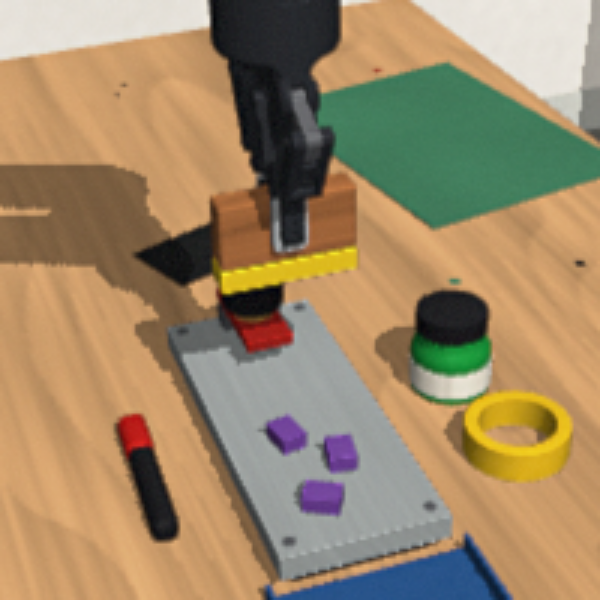

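>>> move_arm(motion=[[[0.01,-0.01,0.5],[0,0,0]],[[0,0,0.6],[0,0,0]],[[0,0,0.5],[0,0,0]],[[0,0,0.3],[0,0,0]],[[0,0,0.09],[0,0,0]],[[0,0,0],[0,0,0]],[[0,0,0],[0,0,0]]])

```text
time_s: 6.25
position: [0.539, 0.0306, 0.0761]
tool_rot: [[1.0, -0.031, 0.001], [-0.031, -1.0, -0.0], [0.001, 0.0, -1.0]]
ft_force: [-0.4, 0.1, -1.9]
grip_width: 0.0216
gripper_force: 54.4
```

```bash
python3 go.py 538.4 30 75 -1.85; python3 go.py 532.7 -146 75 -1.85|tail -1
```

```text
t 6.25 pos [539.   30.6  76.1] yaw -1.8 q [-9.3 31.6 89.9  0.  58.4 82.5] w 21.6 gf 54.4
F [-0.4  0.1 -1.9] M [ 0.03 -0.02  0.03]
total shift units [-0.011  0.012  0.022] turn units [ 0.001 -0.01   0.006]
total shift units [-0.014  3.534  0.023] turn units [ 0.001 -0.01   0.006]
```

>>> move_arm(motion=[[[0,0.15,0.02],[0,0,0]],[[0,0.2,0],[0,0,0]],[[0,0.2,0],[0,0,0]],[[0,0.2,0],[0,0,0]],[[0,0.2,0],[0,0,0]],[[0,0.2,0],[0,0,0]],[[0,0.2,0],[0,0,0]],[[0,0.2,0],[0,0,0]],[[0,0.2,0],[0,0,0]],[[0,0.2,0],[0,0,0]],[[0,0.2,0],[0,0,0]],[[0,0.2,0],[0,0,0]],[[0,0.2,0],[0,0,0]],[[0,0.2,0],[0,0,0]],[[0,0.2,0],[0,0,0]],[[0,0.2,0],[0,0,0]],[[0,0.15,0],[0,0,0]],[[0,0,0],[0,0,0]],[[0,0,0],[0,0,0]],[[0,0,0],[0,0,0]]])

```text
time_s: 8.25
position: [0.5332, -0.1343, 0.0743]
tool_rot: [[0.999, -0.032, -0.0], [-0.032, -0.999, 0.0], [-0.0, -0.0, -1.0]]
ft_force: [0.2, -0.7, -1.0]
grip_width: 0.021
gripper_force: 54.3
```

```bash
python3 go.py 532 -131 180 -1.85; python3 -c "
from m import *
for n in('side','top'):
  im=get(n)
  if n=='side': cv2.imwrite('pics/side3c.png',cv2.resize(im['frame'][150:350,220:420,::-1],None,fx=3,fy=3))
  P=pts(im);d=im['depth'];f=im['frame'];H=cv2.cvtColor(f,cv2.COLOR_RGB2HSV).astype(int)
  comp((H[...,0]>120)&(H[...,0]<155)&(H[...,1]>90)&(d>0)&(P[...,2]<.1)&(P[...,0]>.3)&(P[...,0]<.7),P,n+' chip')"
```

```text
t 8.25 pos [ 533.2 -134.3   74.3] yaw -1.82 q [-26.5  32.5  88.3   0.   59.2  65.3] w 21.0 gf 54.3
F [ 0.2 -0.7 -1. ] M [ 0.01  0.   -0.01]
total shift units [-0.025 -0.066 -2.114] turn units [-0.001  0.001  0.003]
side chip 241 px [352. 294.] mean [ 0.5407 -0.1404  0.0133] z [0.004 0.014 0.02 ] rect [ 539.6 -138.2] [23.1 46.3] 64.6
side chip 155 px [325. 301.] mean [ 0.4915 -0.1383  0.0113] z [0.004 0.013 0.015] rect [ 495.3 -134.4] [24.  26.9] 6.7
```

View pics/side3c.png

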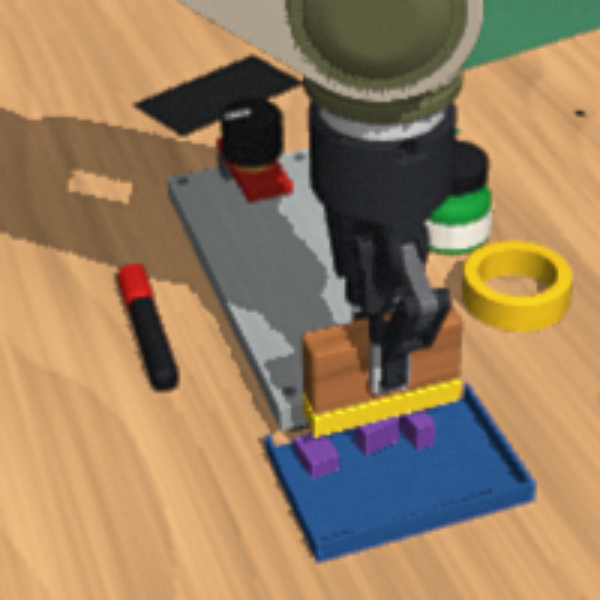

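All three chips are in the tray, at about (320,455), (378,435) and (420,428) in the crop, below 20 mm. Now I take the scraper back.

>>> move_arm(motion=[[[0,0,-0.5],[0,0,0]],[[0,0,-0.8],[0,0,0]],[[0,0,-0.8],[0,0,0]],[[0.04,-0.6,0],[0,0,0]],[[0.05,-0.7,0],[0,0,0]],[[0.05,-0.7,0],[0,0,0]],[[0.05,-0.7,0],[0,0,0]],[[0.05,-0.7,0],[0,0,0]],[[0.05,-0.7,0],[0,0,0]],[[0.05,-0.7,0],[0,0,0]],[[0.05,-0.7,0],[0,0,0]],[[0.05,-0.7,0],[0,0,0]],[[0.05,-0.7,0],[0,0,0]],[[0.05,-0.7,0],[0,0,0]],[[0.05,-0.7,0],[0,0,0]],[[0.01,-0.43,0],[0,0,0]],[[0,0,0],[0,0,-0.94]],[[0,0,0],[0,0,-0.94]],[[0,0,0],[0,0,0]],[[0,0,0],[0,0,0]]])

```text
time_s: 10.35
position: [0.577, 0.3007, 0.1792]
tool_rot: [[0.974, 0.225, -0.0], [0.225, -0.974, -0.0], [-0.0, -0.0, -1.0]]
ft_force: [-0.8, -0.5, -1.8]
grip_width: 0.0214
gripper_force: 54.4
```

```bash
python3 go.py 577 301 48 13.3
```

```text
t 10.35 pos [577.  300.7 179.2] yaw 13.01 q [17.1 34.9 63.2  0.  82.  94.1] w 21.4 gf 54.4
F [-0.8 -0.5 -1.8] M [ 0.   -0.04 -0.05]
total shift units [ 1.000e-03 -6.000e-03  2.625e+00] turn units [-0.     0.002 -0.037]
```

>>> move_arm(motion=[[[0,0,0.6],[0,0,0]],[[0,0,0.7],[0,0,0]],[[0,0,0.7],[0,0,0]],[[0,0,0.4],[0,0,0]],[[0,0,0.12],[0,0,0]],[[0,0,0.06],[0,0,0]],[[0,0,0.04],[0,0,0]],[[0,0,0],[0,0,0]],[[0,0,0],[0,0,0]]])

```text
time_s: 11.25
position: [0.5776, 0.3007, 0.0493]
tool_rot: [[0.974, 0.228, 0.002], [0.228, -0.974, 0.0], [0.002, -0.0, -1.0]]
ft_force: [1.1, 0.8, -1.2]
grip_width: 0.0214
gripper_force: 54.4
```

```bash
python3 go.py 577 301 47.2 13.3
```

```text
t 11.25 pos [577.6 300.7  49.3] yaw 13.18 q [17.1 42.4 71.7  0.  65.8 93.9] w 21.4 gf 54.4
F [ 1.1  0.8 -1.2] M [-0.09  0.01 -0.05]
total shift units [-0.01  -0.008  0.043] turn units [-0.001 -0.012 -0.015]
```

>>> move_arm(motion=[[[0,0,0.02],[0,0,0]],[[0,0,0.02],[0,0,0]],[[0,0,0.01],[0,0,0]],[[0,0,0],[0,0,0]],[[0,0,0],[0,0,0]]])

```text
time_s: 11.75
position: [0.5774, 0.3007, 0.0472]
tool_rot: [[0.974, 0.228, 0.001], [0.228, -0.974, 0.0], [0.001, 0.0, -1.0]]
ft_force: [-2.7, -1.1, 7.6]
grip_width: 0.0212
gripper_force: 55.7
```

```bash
python3 go.py 577 301 47.2 13.3
```

```text
t 11.75 pos [577.4 300.7  47.2] yaw 13.2 q [17.1 42.5 71.8 -0.  65.6 93.9] w 21.2 gf 55.7
F [-2.7 -1.1  7.6] M [-0.23  0.49  0.02]
total shift units [-0.007 -0.008 -0.   ] turn units [ 0.    -0.01  -0.013]
```

>>> move_arm(motion=[[[0,0,0],[0,0,0]],[[0,0,0],[0,0,0]],[[0,0,0],[0,0,0]],[[0,0,0],[0,0,0]],[[0,0,0],[0,0,0]],[[0,0,0],[0,0,0]],[[0,0,-0.3],[0,0,0]],[[0,0,-0.6],[0,0,0]],[[0,0,-0.7],[0,0,0]],[[0,0,-0.7],[0,0,0]],[[0,0,-0.3],[0,0,0]],[[0,0,0],[0,0,0]]], claw=0)

```text
time_s: 12.95
position: [0.578, 0.3009, 0.1784]
tool_rot: [[0.974, 0.228, 0.005], [0.228, -0.974, 0.001], [0.005, -0.0, -1.0]]
ft_force: [-0.1, 0.5, -0.1]
grip_width: 0.0853
gripper_force: 0.0
```

```bash
python3 go.py 541 107 180 13.2; python3 -c "
from m import *
im=get('side');P=pts(im);d=im['depth']
comp((d>0)&(P[...,2]>.056)&(P[...,2]<.075)&(P[...,1]>.2)&(P[...,1]<.4)&(P[...,0]>.5)&(P[...,0]<.65),P,'scrtop')
cv2.imwrite('pics/side4c.png',cv2.resize(im['frame'][100:240,220:400,::-1],None,fx=3,fy=3))"
```

```text
t 12.95 pos [578.  300.9 178.4] yaw 13.2 q [17.1 34.9 63.3  0.  81.5 93.9] w 85.3 gf 0.0
F [-0.1  0.5 -0.1] M [-0.01  0.02 -0.02]
total shift units [-1.606  3.607 -0.041] turn units [-0.003 -0.036  0.   ]
scrtop 211 px [292. 161.] mean [0.5746 0.2958 0.0612] z [0.057 0.062 0.064] rect [577.1 298.8] [91.5 26. ] 14.5
```

View pics/side4c.png

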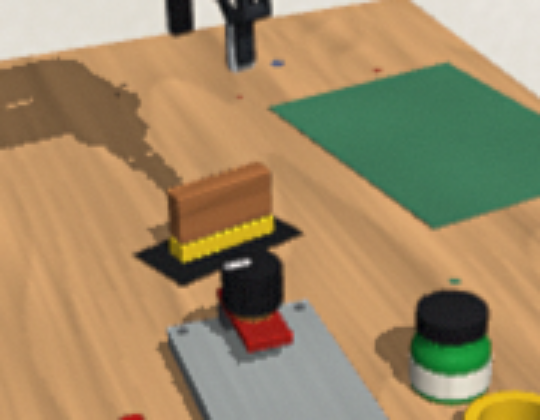

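The scraper stands upright on its mat at (222,215) in the crop. Now I go over the cap and wind the wrist back.

>>> move_arm(motion=[[[-0.27,0.6,0],[0,0,0]],[[-0.27,0.6,0],[0,0,0]],[[-0.27,0.6,0],[0,0,0]],[[-0.27,0.6,0],[0,0,0]],[[-0.26,0.6,0],[0,0,0]],[[-0.26,0.6,0],[0,0,0]],[[0,0,0],[0,0,-1]],[[0,0,0],[0,0,-1]],[[0,0,0],[0,0,-1]],[[0,0,0],[0,0,-1]],[[0,0,0],[0,0,-1]],[[0,0,0],[0,0,-1]],[[0,0,0],[0,0,-1]],[[0,0,0],[0,0,-1]],[[0,0,0],[0,0,-1]],[[0,0,0],[0,0,-1]],[[0,0,0],[0,0,-1]],[[0,0,0],[0,0,-1]],[[0,0,0],[0,0,-1]],[[0,0,0],[0,0,-1]]])

```text
time_s: 15.0
position: [0.5397, 0.1071, 0.174]
tool_rot: [[-0.581, 0.814, -0.003], [0.814, 0.581, 0.0], [0.002, -0.003, -1.0]]
ft_force: [0.6, -0.3, -0.5]
grip_width: 0.0852
gripper_force: 0.0
```

>>> move_arm(motion=[[[0,0,0],[0,0,-1]],[[0,0,0],[0,0,-1]],[[0,0,0],[0,0,-1]],[[0,0,0],[0,0,-1]],[[0,0,0],[0,0,-1]],[[0,0,0],[0,0,-1]],[[0,0,0],[0,0,-1]],[[0,0,0],[0,0,-1]],[[0,0,0],[0,0,-1]],[[0,0,0],[0,0,-1]],[[0,0,0],[0,0,-1]],[[0,0,0],[0,0,-1]],[[0,0,0],[0,0,-1]],[[0,0,0],[0,0,0]],[[0,0,0],[0,0,0]]])

```text
time_s: 16.5
position: [0.54, 0.1071, 0.1748]
tool_rot: [[-0.656, -0.754, -0.002], [-0.754, 0.656, 0.0], [0.001, 0.001, -1.0]]
ft_force: [0.1, -0.7, -0.5]
grip_width: 0.0853
gripper_force: 0.0
```

```bash
python3 go.py 541 107 85 -130.8
```

```text
t 16.5 pos [540.  107.1 174.8] yaw -131.02 q [  -1.1   25.6   81.1   -0.    73.4 -140.1] w 85.3 gf 0.0
F [ 0.1 -0.7 -0.5] M [-0.   -0.04  0.03]
total shift units [-0.014 -0.019  1.795] turn units [ 0.011 -0.009 -0.027]
```

>>> move_arm(motion=[[[-0.01,-0.02,0.5],[0,0,0]],[[0,0,0.6],[0,0,0]],[[0,0,0.5],[0,0,0]],[[0,0,0.18],[0,0,0]],[[0,0,0],[0,0,0]],[[0,0,0],[0,0,0]]])

```text
time_s: 17.1
position: [0.542, 0.1068, 0.0877]
tool_rot: [[-0.654, -0.756, 0.001], [-0.756, 0.654, -0.0], [-0.001, -0.001, -1.0]]
ft_force: [-0.2, 0.5, 0.6]
grip_width: 0.0856
gripper_force: 0.0
```

```bash
python3 go.py 541 107 85 -130.8
```

```text
t 17.1 pos [542.  106.8  87.7] yaw -130.86 q [  -1.1   31.6   87.2   -0.    61.1 -140.3] w 85.6 gf 0.0
F [-0.2  0.5  0.6] M [-0.01  0.01 -0.01]
total shift units [0.011 0.018 0.054] turn units [-0.008  0.006 -0.007]
```

>>> move_arm(motion=[[[0,0,0],[0,0,0]],[[0,0,0],[0,0,0]],[[0,0,0],[0,0,0]],[[0,0,0],[0,0,0]],[[0,0,0],[0,0,0]],[[0,0,0],[0,0,0]],[[0,0,0],[0,0,0]]], claw=1, force=35)

```text
time_s: 17.8
position: [0.5411, 0.1074, 0.0878]
tool_rot: [[-0.654, -0.757, -0.0], [-0.757, 0.654, 0.001], [-0.001, 0.001, -1.0]]
ft_force: [-4.8, 2.7, 8.2]
grip_width: 0.0407
gripper_force: 34.6
```

```bash
python3 go.py 541 107 85 -130.8; python3 -c "
from h import *
im=get('side');cv2.imwrite('pics/side5c.png',cv2.resize(im['frame'][120:280,220:400,::-1],None,fx=3,fy=3))"
```

```text
t 17.8 pos [541.1 107.4  87.8] yaw -130.81 q [-1.100e+00  3.160e+01  8.720e+01  1.000e-01  6.120e+01 -1.403e+02] w 40.7 gf 34.6
F [-4.8  2.7  8.2] M [ 0.44  0.71 -0.06]
total shift units [ 0.007 -0.003  0.056] turn units [ 0.004  0.005 -0.001]
```

View pics/side5c.png

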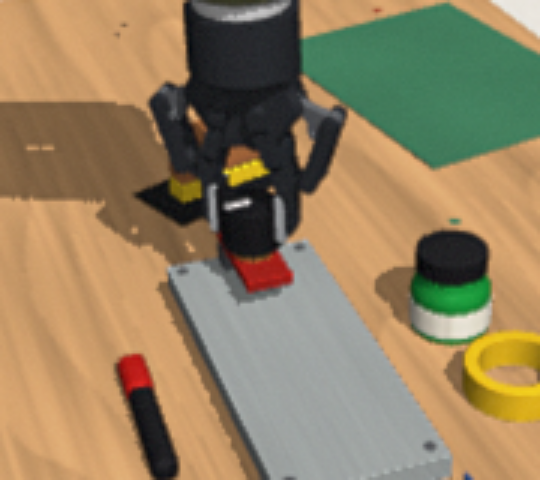

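The fingers hold the cap (opening 41 mm, pads either side of it at about (247,215) in the crop). Turn clockwise.

>>> move_arm(motion=[[[0,0,0.003],[0,0,0.5]],[[0,0,0.003],[0,0,1]],[[0,0,0.003],[0,0,1]],[[0,0,0.003],[0,0,1]],[[0,0,0.003],[0,0,1]],[[0,0,0.003],[0,0,1]],[[0,0,0.003],[0,0,1]],[[0,0,0.003],[0,0,1]],[[0,0,0.003],[0,0,1]],[[0,0,0.003],[0,0,1]],[[0,0,0.003],[0,0,1]],[[0,0,0.003],[0,0,1]],[[0,0,0.003],[0,0,0.5]],[[0,0,0],[0,0,0]]])

```text
time_s: 19.25
position: [0.5411, 0.1077, 0.0861]
tool_rot: [[-0.683, 0.73, 0.0], [0.73, 0.683, 0.001], [0.001, 0.001, -1.0]]
ft_force: [-5.4, 4.3, 10.9]
grip_width: 0.041
gripper_force: 34.9
```

```bash
cat > cap.py <<'E'
from m import *
import go
go.plan(541,107,85,0)
im=get('side');P=pts(im);d=im['depth'];H=cv2.cvtColor(im['frame'],cv2.COLOR_RGB2HSV).astype(int)
c=(abs(P[...,0]-.541)<.022)&(abs(P[...,1]-.107)<.022)&(abs(P[...,2]-.096)<.006)&(d>0)
m=c&(H[...,2]>120)&(H[...,1]<80)
if m.sum():
    q=P[m].mean(0); print("line px",m.sum(),q.round(4),"ang",np.degrees(np.arctan2(q[1]-.1072,q[0]-.5412)).round(1))
E
python3 cap.py
```

```text
t 19.25 pos [541.1 107.7  86.1] yaw 133.08 q [ -1.1  31.7  87.3   0.1  60.9 -44.2] w 41.0 gf 34.9
F [-5.4  4.3 10.9] M [ 0.7   0.91 -0.11]
total shift units [-0.009 -0.011  0.023] turn units [-4.0000e-03 -1.2000e-02  1.6635e+01]
line px 1 [0.5408 0.1116 0.0937] ang 95.5
```

>>> move_arm(motion=[[[0,0,0.003],[0,0,0.7]],[[0,0,0.003],[0,0,0.7]],[[0,0,0.003],[0,0,0.7]],[[0,0,0.003],[0,0,0.7]],[[0,0,0.003],[0,0,0.7]],[[0,0,0],[0,0,0]]])

```text
time_s: 19.9
position: [0.5412, 0.1078, 0.0857]
tool_rot: [[-0.259, 0.966, 0.001], [0.966, 0.259, 0.001], [0.001, 0.001, -1.0]]
ft_force: [-5.6, 5.0, 14.2]
grip_width: 0.0412
gripper_force: 35.1
```

```bash
python3 cap.py
```

```text
t 19.9 pos [541.2 107.8  85.7] yaw 105.04 q [ -1.1  31.7  87.4   0.1  60.9 -16.2] w 41.2 gf 35.1
F [-5.6  5.  14.2] M [ 0.83  0.97 -0.08]
total shift units [-0.014 -0.008  0.013] turn units [-3.000e-03 -1.200e-02  1.313e+01]
line px 17 [0.535  0.1058 0.0959] ang -167.4
```

>>> move_arm(motion=[[[0,0,0.003],[0,0,0.7]],[[0,0,0.003],[0,0,0.7]],[[0,0,0.003],[0,0,0.7]],[[0,0,0.003],[0,0,0.7]],[[0,0,0],[0,0,0]]])

```text
time_s: 20.45
position: [0.5413, 0.1078, 0.0853]
tool_rot: [[0.128, 0.992, 0.001], [0.992, -0.128, 0.002], [0.002, 0.001, -1.0]]
ft_force: [-5.3, 4.3, 15.1]
grip_width: 0.0409
gripper_force: 35.3
```

```bash
python3 cap.py
```

```text
t 20.45 pos [541.3 107.8  85.3] yaw 82.64 q [-1.1 31.8 87.4  0.1 60.8  6.2] w 40.9 gf 35.3
F [-5.3  4.3 15.1] M [ 0.8   1.01 -0.02]
total shift units [-0.017 -0.003  0.005] turn units [-4.000e-03 -1.400e-02  1.033e+01]
line px 19 [0.5521 0.1094 0.0944] ang 11.4
```

>>> move_arm(motion=[[[0,0,0.003],[0,0,0.7]],[[0,0,0.003],[0,0,0.7]],[[0,0,0.003],[0,0,0.7]],[[0,0,0.003],[0,0,0.7]],[[0,0,0],[0,0,0]]])

```text
time_s: 21.0
position: [0.5414, 0.1078, 0.0849]
tool_rot: [[0.496, 0.868, 0.001], [0.868, -0.496, 0.002], [0.002, 0.0, -1.0]]
ft_force: [-5.9, 4.4, 14.9]
grip_width: 0.0413
gripper_force: 35.4
```

```bash
python3 cap.py
```

```text
t 21.0 pos [541.4 107.8  84.9] yaw 60.24 q [-1.1 31.8 87.4  0.1 60.7 28.6] w 41.3 gf 35.4
F [-5.9  4.4 14.9] M [ 0.86  1.08 -0.09]
total shift units [-0.018  0.001 -0.003] turn units [-5.00e-03 -1.50e-02  7.53e+00]
line px 19 [0.5517 0.1019 0.0948] ang -26.7
```

>>> move_arm(motion=[[[0,0,0.003],[0,0,0.7]],[[0,0,0.003],[0,0,0.7]],[[0,0,0.003],[0,0,0.7]],[[0,0,0.003],[0,0,0.7]],[[0,0,0],[0,0,0]]])

```text
time_s: 21.55
position: [0.5412, 0.1075, 0.0842]
tool_rot: [[0.789, 0.615, 0.001], [0.615, -0.789, 0.0], [0.001, 0.0, -1.0]]
ft_force: [-6.5, 3.2, 16.5]
grip_width: 0.0409
gripper_force: 35.9
```

```bash
python3 cap.py; python3 -c "
from h import *
im=get('side');cv2.imwrite('pics/side6c.png',cv2.resize(im['frame'][150:230,260:350,::-1],None,fx=6,fy=6,interpolation=cv2.INTER_CUBIC))"
```

```text
t 21.55 pos [541.2 107.5  84.2] yaw 37.93 q [-1.1 31.9 87.5  0.  60.6 51. ] w 40.9 gf 35.9
F [-6.5  3.2 16.5] M [0.49 1.11 0.31]
total shift units [-0.009  0.005 -0.017] turn units [-1.000e-03 -7.000e-03  4.741e+00]
line px 6 [0.5491 0.1049 0.0942] ang -16.0
```

View pics/side6c.png

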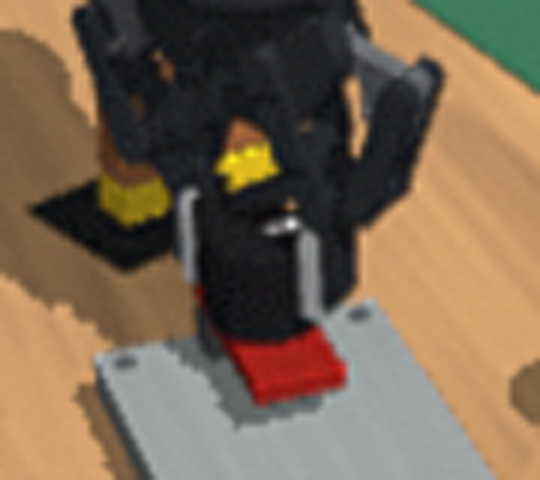

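The white line now points to +x (at about (285,225) in the crop), as expected for a 190° turn without slip. The wrist moment has jumped to 0.31, so the stop is probably reached. I push a little further to confirm.

>>> move_arm(motion=[[[0,0,0],[0,0,0.6]],[[0,0,0],[0,0,0.6]],[[0,0,0],[0,0,0]],[[0,0,0],[0,0,0]]])

```text
time_s: 22.05
position: [0.5416, 0.1077, 0.0838]
tool_rot: [[0.879, 0.476, 0.002], [0.476, -0.879, 0.001], [0.002, -0.0, -1.0]]
ft_force: [-3.9, 6.1, 11.7]
grip_width: 0.0407
gripper_force: 36.0
```

```bash
python3 cap.py
```

```text
t 22.05 pos [541.6 107.7  83.8] yaw 28.43 q [-1.1 31.9 87.5  0.1 60.5 60.5] w 40.7 gf 36.0
F [-3.9  6.1 11.7] M [0.72 0.54 0.29]
total shift units [-0.018  0.006 -0.024] turn units [-0.005 -0.014  3.554]
line px 2 [0.5457 0.11   0.0922] ang 32.1
```

>>> move_arm(motion=[[[0,0,0],[0,0,0]],[[0,0,-0.003],[0,0,-0.4]],[[0,0,-0.003],[0,0,-0.8]],[[0,0,-0.003],[0,0,-0.8]],[[0,0,-0.003],[0,0,-0.8]],[[0,0,-0.003],[0,0,-0.8]],[[0,0,-0.003],[0,0,-0.8]],[[0,0,-0.003],[0,0,-0.8]],[[0,0,-0.003],[0,0,-0.8]],[[0,0,-0.003],[0,0,-0.8]],[[0,0,-0.003],[0,0,-0.8]],[[0,0,-0.003],[0,0,-0.8]],[[0,0,-0.003],[0,0,-0.8]],[[0,0,-0.003],[0,0,-0.8]],[[0,0,-0.003],[0,0,-0.8]],[[0,0,-0.003],[0,0,-0.6]],[[0,0,0],[0,0,0]],[[0,0,0],[0,0,0]],[[0,0,0],[0,0,0]]], force=60)

```text
time_s: 24.0
position: [0.5411, 0.1079, 0.0855]
tool_rot: [[-0.494, 0.869, 0.0], [0.869, 0.494, 0.002], [0.001, 0.001, -1.0]]
ft_force: [-3.6, 6.2, 6.7]
grip_width: 0.0404
gripper_force: 59.4
```

```bash
python3 cap.py; python3 -c "
from m import *
for n in('side','top'):
  im=get(n)
  if n=='side': cv2.imwrite('pics/side7c.png',cv2.resize(im['frame'][140:340,230:420,::-1],None,fx=3,fy=3,interpolation=cv2.INTER_CUBIC))
  P=pts(im);d=im['depth'];f=im['frame'];H=cv2.cvtColor(f,cv2.COLOR_RGB2HSV).astype(int)
  comp((H[...,0]>120)&(H[...,0]<155)&(H[...,1]>90)&(d>0)&(P[...,2]<.1)&(P[...,0]>.3)&(P[...,0]<.7),P,n+' chip')
"
```

```text
t 24.0 pos [541.1 107.9  85.5] yaw 119.6 q [ -1.1  31.8  87.4   0.1  60.9 -30.7] w 40.4 gf 59.4
F [-3.6  6.2  6.7] M [0.99 0.61 0.04]
total shift units [-0.015 -0.011  0.01 ] turn units [-7.000e-03 -1.300e-02  1.495e+01]
line px 23 [0.5309 0.1    0.095 ] ang -145.0
side chip 304 px [352. 292.] mean [ 0.5411 -0.1382  0.0145] z [0.005 0.016 0.021] rect [ 541.2 -126.4] [46.2 43.9] 85.6
side chip 159 px [325. 301.] mean [ 0.4916 -0.1379  0.0115] z [0.004 0.013 0.015] rect [ 495.  -134.4] [23.8 26.9] 4.9
top chip 81 px [410. 226.] mean [ 0.5544 -0.136   0.0195] z [0.012 0.02  0.023] rect [ 555. -139.] [11.7 29.7] 7.8
top chip 90 px [408. 238.] mean [ 0.5311 -0.1331  0.0187] z [0.005 0.02  0.023] rect [ 531.5 -136. ] [23.6 17.3] 9.2
top chip 117 px [408. 257.] mean [ 0.493  -0.1343  0.0138] z [0.01  0.014 0.016] rect [ 493.4 -135.2] [18.3 27. ] 1.1
```

View pics/side7c.png

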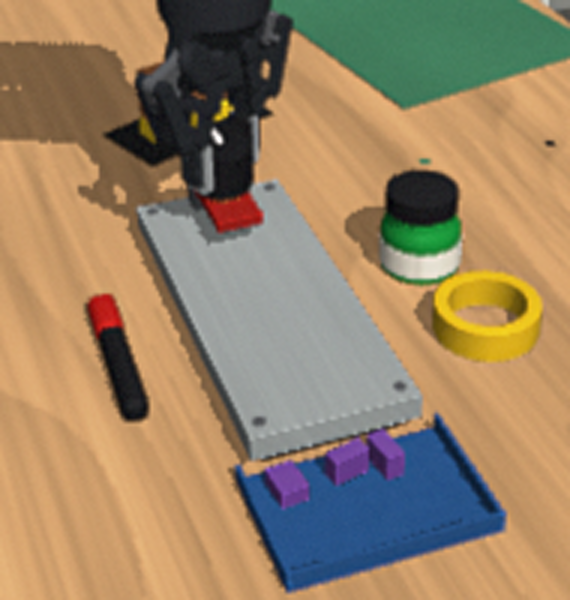

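The chips are in the tray, around (290,485), (348,460) and (387,453). The white line at (217,135) now points along +y. I cast both line sightings onto the cap-top plane to check the quarter turn.

```bash
python3 -c "
from h import *
im=get('side');A=np.array(im['attitude']);e=np.array(im['eye'])
def ray(u,v,z):
    r=A@np.array([(u-im['cx'])/im['fx'],-(v-im['cy'])/im['fy'],-1]); return (e+r*(z-e[2])/r[2])[:2]
for a,b,z in(((304.2,188.3),(309.7,186.7),.094),((304,187.3),(300.7,182.7),.0955)):
    p,q=ray(*a,z),ray(*b,z);print(p.round(4),q.round(4),np.degrees(np.arctan2(*(q-p)[::-1])).round(1), 'tip from axis',np.degrees(np.arctan2(*(q-[.5412,.1073])[::-1])).round(1))
"
```

```text
[0.5412 0.1051] [0.5539 0.1067] 7.5 tip from axis -2.6
[0.5414 0.1067] [0.5412 0.1276] 90.3 tip from axis 89.9
```

```bash
python3 -c "
from rig import env
print(env.close_job())"
```

```text
the job is handed in; nothing more can be done
None
```

The job is handed in, with no verdict returned: all three offcuts are in the tray, the scraper stands released on its mat, and the cap was bottomed, backed off about 91° and is still gripped at about 59 N. The jar, tape and marker were not touched.

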